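Lock the lamp arm with its detent pin

ROBOT

A 6-joint arm with a two-finger parallel gripper is mounted at the origin on the work surface. World frame = base frame: x ahead of the robot, y to its left, z up, the work surface at z = 0. Lengths are in mm, angles in rad, forces in N, time in s.
With the tool pointing down it reaches from about 350 to 775 mm from the base axis. Payload 7.3 kg.
Tool frame: the origin (TCP) lies between the finger pads; the fingertips stand bot.tip_extent ahead of it and the grasp point (between the pads) lies 6 mm ahead of it (bot.tip_extent is the distance from the TCP to the fingertips, in mm); x points along the fingers, y is the direction in which the jaws open and shut, and the axes are right-handed (so a half turn about x gives the same grasp; the last joint's range is limited). The gripper opens to 92 mm and grips with 3 to 60 N. Pads are 19 mm wide; open, the fingers measure 130 mm over their backs; the gripper's body (75 mm by 190 mm) begins 47 mm behind the grasp point.
Start: joints at [1.032, 0.342, 1.524, -0, 1.275, -0.146], TCP at [200.944, 485.04, 251.741] pointing down, gripper open.
Joint ranges: [-2.53, 2.53], [-0.77, 2.02], [0.04, 2.7], [-1, 4.14], [0.28, 2.66], [-3.11, 3.11]. Speed limits (rad/s): [2.57, 2.57, 3.14, 3.14, 3.14, 3.14].

INTERFACE

Orientations are given as [roll, pitch, yaw] about the fixed x, y, z axes, in that order (R = Rz(yaw) Ry(pitch) Rx(roll)).
In Python, from plant import bot, capture, workorder gives the robot as it stands. The module is installed in compiled form; this text tells all that it offers.
- The arm moves only by the shell command python3 -m crank 'ROWS'. ROWS is JSON, a list of rows, each an object with "linear": the shift along the tool's x, y, z in cm, a list of three; "delta_rot": the turn, a rotation vector about the tool's x, y, z in degrees, a list of three; "fingers": the opening, from 0 (shut) to 1 (fully open). In form: [{"linear": [x, y, z], "delta_rot": [wx, wy, wz], "fingers": fingers}, ...]. A call has exactly 5 rows; each row shifts and turns the commanded pose from where the row before left it, along the tool's axes as they then stand; what a row does not reach is not made up. A row lasts 1/10 s, in which the tool goes at most 50 mm and 8.59 degrees, less where a joint would pass 70% of its speed; a pose out of reach is approached as far as the arm can. A call with a gripper value outside its range is refused whole. The fingers move at their own pace and stop on an object; the grip force is fixed at half the most. Time passes only in rows, so rows that do not move let the fingers close, or fill a call up. It gives the time, the measured TCP pose, the force and the opening at its end, in the units of the state.
- bot.get_obs(): the state, without advancing time (a new reading comes with each control period).
- capture(name): name is "side" or "top" or "wrist"; returns a dict with "image" (400x640x3 uint8, blue, green, red), "mtx" (3x3 intrinsics, pixels), "pose" (4x4, takes a point from camera to world coordinates). Camera axes: x right, y down, z forward; pixel columns grow to the right and rows downward; lengths in mm; the calibration is good to about 2 mm. A picture is of the moment at which its call begins. There is no depth.
- workorder.close_job(): hands the job in, once; it reports no verdict.
The state is a dict: "time": time; "joint_positions": joint angles; "dq": joint speeds; "tau": joint torques, N m; "tool_pos": TCP position; "tcp_rot": TCP orientation; "contact_force": force on the tool from outside, world axes, zero at the start; "moment": the same for the moment, N m; "grip_width": finger opening in mm.
Only numpy, scipy, OpenCV 4.12 (cv2) and the standard library are available. Lean on these libraries where they do the work, as an engineer would, in place of code of your own. Each camera call takes 0.05 s, during which the arm holds its last target. There are 200 camera calls.

TASK

Pull the knobbed locking pin up out of its wooden parking block, against its detent, and push it down through the lined-up holes of the steel bracket whose lamp arm lies straight in line with it, until it clicks fully home. Let go of it; the bracket whose arm is swung aside gets no pin.

Things in the scene. Friction and masses are not known exactly. Their poses are not given: they have to be found in the camera images.
- pin_knob (a point): Loose upright locking pin (100 g, round about z, z up): centre of its black knob, 32 mm wide, 28 mm high, gripped from above at any yaw. Flange 44 mm wide with its underside 30 mm below this point (top 26 mm below), then a 14 mm shaft with tapered nose, tip 85 mm below. Starts home in the parking block; pulling takes 5-15 N over the first 6 mm, then it slides free, clear when raised 60 mm.
- park_mouth (a point): Centre of the mouth of the steel bush (40 mm across, 18 mm hole) on top of the fixed wooden parking block (90 x 90 x 60 mm); 72 mm above the shelf, z up. The pin's flange rests on this rim at the start.
- straight_mouth (a point): Mouth centre (80 mm up, z up) of the 35 mm funnel, narrowing to an 18 mm hole 12 mm down, on the fixed bracket whose aluminium arm lies straight in line, lampholder cup 135 mm away along +x. All holes below are lined up. Two spring balls 36 mm down: pushing past takes 5-15 N, then they draw the pin down its last 5 mm. Home: flange on the rim, knob centre 30 mm above this point.
- swung_mouth (a point): Centre of the funnel mouth (80 mm above the shelf) of the other, otherwise alike bracket, whose lamp arm is swung about 43 degrees aside, so that its holes do not line up. It is not to be pinned.
Things that resemble listed ones, but are neither listed nor needed, are in the scene too. Leave any blue or turquoise look-alike of the part that bears pin_knob alone.

How it is judged:
By the outcome, as a careful person would: the job done as asked, in the order asked, and still so for the second after the job is handed in, with the robot touching nothing.
It also fails if it takes over 38 s, if anything falls off the work surface, if the arm or the gripper's body presses on something with over 40 N, if the wrist force passes 120 N, or if a joint passes its speed limit or range.

## Working session

There is one attempt and no reset: what is moved stays moved. The work goes in short steps, Python scripts to look and compute and a shell command to move; the robot and the scene stay as the last step left them, time stands still between calls to the robot, and variables do not carry over. Pictures are saved under pics/ and viewed, on a budget of 10 in all, crops included, one or two more only if the job needs it, and the job is handed in when it is done.

```bash
mkdir -p pics; cat > h.py <<'E'
import numpy as np,cv2
from plant import bot,capture,workorder
from scipy.spatial.transform import Rotation as R
def ray(c,u,v):
    d=c["pose"][:3,:3]@np.linalg.inv(c["mtx"])@[u,v,1.]; return c["pose"][:3,3],d
def atz(c,u,v,z):
    o,d=ray(c,u,v); return (o+d*(z-o[2])/d[2]).round(1)
def proj(c,p):
    T=np.linalg.inv(c["pose"]); q=c["mtx"]@(T[:3,:3]@p+T[:3,3]); return (q[:2]/q[2]).round(1)
def tool():
    s=bot.get_obs(); return s,np.array(s["tool_pos"]),R.from_euler("xyz",s["tcp_rot"]).as_matrix()
E
python3 - <<'E'
from h import *
import pickle
for n in("top","side"):
    c=capture(n); pickle.dump(c,open(n+".pkl","wb")); cv2.imwrite(f"pics/{n}.png",c["image"]); print(n,c["pose"].round(2).tolist(),c["mtx"].tolist())
s,p,M=tool(); print(s,bot.tip_extent); print(M.round(3))
E
```

```text
top [[-0.1, -0.97, 0.23, 295.24], [-1.0, 0.09, -0.02, 13.19], [-0.0, -0.23, -0.97, 969.86], [0.0, 0.0, 0.0, 1.0]] [[496.6821867203312, 0.0, 320.9988553811102], [0.0, 496.6821867203312, 196.45320746221384], [0.0, 0.0, 1.0]]
side [[0.69, -0.39, 0.61, 94.53], [-0.73, -0.35, 0.59, -397.89], [-0.02, -0.85, -0.53, 434.21], [0.0, 0.0, 0.0, 1.0]] [[379.42581355279606, 0.0, 317.03425864347804], [0.0, 379.42581355279606, 198.84372993937575], [0.0, 0.0, 1.0]]
{'time': 0.1, 'joint_positions': array([ 1.03202010e+00,  3.42663153e-01,  1.52492770e+00, -2.88472485e-05,
        1.27539308e+00, -1.45995715e-01]), 'dq': array([-0.00025984, -0.00065532, -0.00093477,  0.00092076,  0.0011606 ,
        0.00134854]), 'tau': array([ 1.33533573e-03, -4.32005167e+01, -2.44693208e+01,  7.18994904e-02,
        5.26806596e-02, -4.16018929e-05]), 'tool_pos': array([200.7615942 , 484.73955219, 251.10702102]), 'tcp_rot': array([-1.69696682,  1.56940477, -2.08973892]), 'contact_force': array([-0.53239205,  0.25274382,  0.18969573]), 'moment': array([ 0.02842453,  0.07117855, -0.02823098]), 'grip_width': 91.88195846934521} 25.0
[[-0.001  0.383  0.924]
 [-0.001  0.924 -0.383]
 [-1.    -0.001 -0.   ]]
```

View pics/top.png

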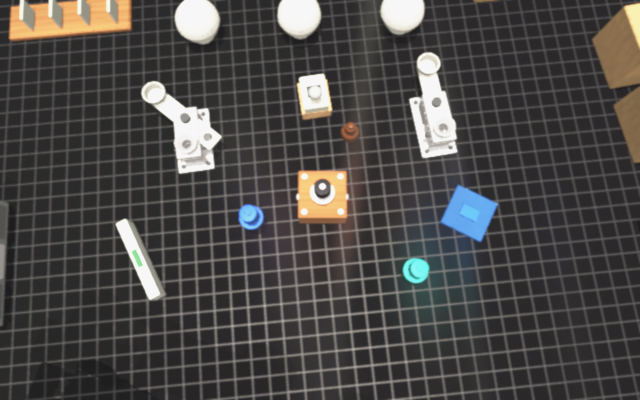

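View pics/side.png

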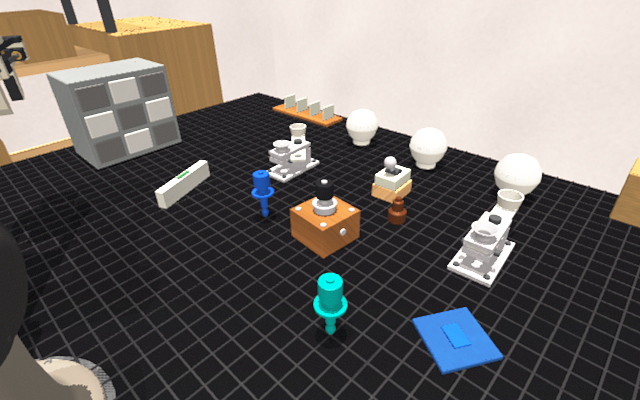

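```bash
python3 - <<'E'
from h import *
import pickle
t=pickle.load(open("top.pkl","rb"))["image"]; s=pickle.load(open("side.pkl","rb"))["image"]
z=lambda im,u,v,w,h:cv2.resize(im[v:v+h,u:u+w],(w*4,h*4),interpolation=cv2.INTER_CUBIC)
# 4x each: top swung (135,75), top straight(390,45) , side straight, side pin
W=95;H=70
a=np.hstack([z(t,135,105,W,H),z(t,395,92,W,H)]);b=np.hstack([z(s,440,190,W,H),z(s,280,175,W,H)])
cv2.imwrite("pics/c1.png",np.vstack([a,b]))
E
```

```text
(no output)
```

View pics/c1.png

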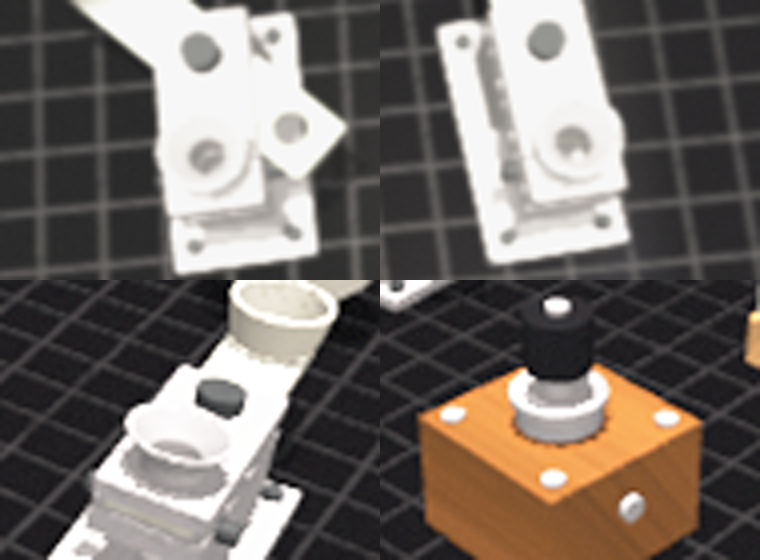

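```bash
python3 - <<'E'
from h import *
import pickle
t=pickle.load(open("top.pkl","rb")); s=pickle.load(open("side.pkl","rb"))
print("mouth",atz(t,444.5,127,80),atz(s,484.5,228.2,80))
print("knob top",atz(t,322,187,117),"ctr",atz(s,324.5,189,102), atz(s,324.5,181.5,117))
print("swung",atz(t,135+203/4,105+152/4,80))
print("cup top img",atz(t,429,63,60), "cup",atz(t,429,63,80))
_,p,M=tool();print(p,M.round(3))
E
```

```text
mouth [ 613.7 -250.7   80. ] [ 614.9 -252.5   80. ]
knob top [510.   -6.8 117. ] ctr [512.5  -9.5 102. ] [512.5  -9.8 117. ]
swung [629.6 240.1  80. ]
cup top img [ 758.7 -246.5   60. ] cup [ 748.5 -240.8   80. ]
[200.7615942  484.73955219 251.10702102] [[-0.001  0.383  0.924]
 [-0.001  0.924 -0.383]
 [-1.    -0.001 -0.   ]]
```

```bash

python3 -m crank '[{"linear":[0,-2.25,3.17],"delta_rot":[0,0,0],"fingers":1},{"linear":[0,-2.25,3.17],"delta_rot":[0,0,0],"fingers":1},{"linear":[0,-2.25,3.17],"delta_rot":[0,0,0],"fingers":1},{"linear":[0,-2.25,3.17],"delta_rot":[0,0,0],"fingers":1},{"linear":[0,-2.25,3.17],"delta_rot":[0,0,0],"fingers":1}]'
python3 -m crank '[{"linear":[0,-2.25,3.17],"delta_rot":[0,0,0],"fingers":1},{"linear":[0,-2.25,3.17],"delta_rot":[0,0,0],"fingers":1},{"linear":[0,-2.25,3.17],"delta_rot":[0,0,0],"fingers":1},{"linear":[0,-2.25,3.17],"delta_rot":[0,0,0],"fingers":1},{"linear":[0,-2.25,3.17],"delta_rot":[0,0,0],"fingers":1}]'
python3 -m crank '[{"linear":[0,-2.25,3.17],"delta_rot":[0,0,0],"fingers":1},{"linear":[0,-2.25,3.17],"delta_rot":[0,0,0],"fingers":1},{"linear":[0,-2.25,3.17],"delta_rot":[0,0,0],"fingers":1},{"linear":[0,-2.25,3.17],"delta_rot":[0,0,0],"fingers":1},{"linear":[0,-2.25,3.17],"delta_rot":[0,0,0],"fingers":1}]'
python3 - <<'E'
from h import *
import pickle
c=capture("wrist"); pickle.dump(c,open("w1.pkl","wb")); cv2.imwrite("pics/w1.png",c["image"])
s,p,M=tool();print(p,M.round(3),s["time"]);print(proj(c,np.array([511,-8.5,116])))
E
```

```text
time: 0.6
tool_pos: [304.7, 319.0, 251.5]
tcp_rot: [-2.01, 1.57, -2.402]
contact_force: [1.3, -0.1, -0.2]
grip_width: 91.9
time: 1.1
tool_pos: [408.1, 154.3, 251.6]
tcp_rot: [-2.915, 1.57, 2.976]
contact_force: [1.3, 0.1, -0.4]
grip_width: 91.7
time: 1.6
tool_pos: [511.5, -10.3, 251.4]
tcp_rot: [3.108, 1.57, 2.715]
contact_force: [0.5, 0.3, 0.3]
grip_width: 91.5
[514.3763956  -14.85337397 251.19959371] [[ 0.002  0.385  0.923]
 [-0.003  0.923 -0.385]
 [-1.    -0.002  0.003]] 1.65
[319.2 201.5]
```

View pics/w1.png

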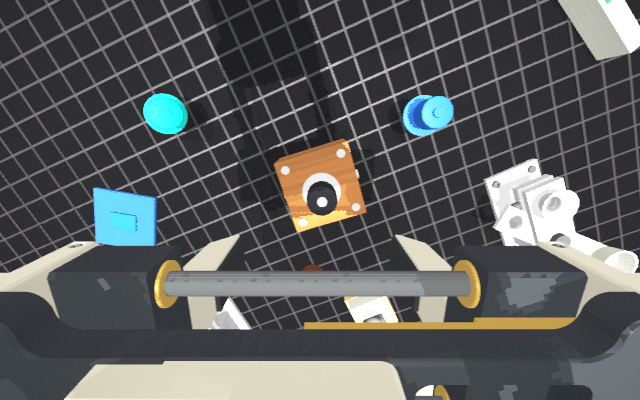

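```bash
python3 - <<'E'
from h import *
import pickle
c=pickle.load(open("w1.pkl","rb"))
print(atz(c,321.5,202,117),c["pose"][:3,3])
s,p,M=tool()
k=np.array([511.5,-8,96.+0])
print(p,k-p,M.T@(np.array([511.5,-8,108])-p))
E
```

```text
[512.1  -6.4 117. ] [440.46464342  18.41378177 383.76024851]
[514.3763956  -14.85337397 251.19959371] [  -2.8763956     6.85337397 -155.19959371] [143.17322253   5.50692664  -5.69808175]
```

```bash

python3 -m crank '[{"linear":[2,0,0],"delta_rot":[0,0,0],"fingers":1},{"linear":[2.5,0,0],"delta_rot":[0,0,0],"fingers":1},{"linear":[2,0,0],"delta_rot":[0,0,0],"fingers":1},{"linear":[1,0,0],"delta_rot":[0,0,0],"fingers":1},{"linear":[0,0,0],"delta_rot":[0,0,0],"fingers":1}]'
python3 - <<'E'
from h import *
s,p,M=tool();print(p,M.round(3),M.T@(np.array([511.7,-7.3,108])-p))
E
```

```text
time: 2.15
tool_pos: [510.2, -8.5, 175.5]
tcp_rot: [-2.938, 1.568, 2.952]
contact_force: [-1.2, 0.7, 0.2]
grip_width: 91.7
[510.23253676  -8.51697354 175.4615476 ] [[-0.003  0.383  0.924]
 [ 0.001  0.924 -0.383]
 [-1.    -0.001 -0.003]] [67.45750768  1.72774353  1.09290324]
```

```bash

python3 -m crank '[{"linear":[1,0.15,0.1],"delta_rot":[0,0,0],"fingers":1},{"linear":[2,0,0],"delta_rot":[0,0,0],"fingers":1},{"linear":[2,0,0],"delta_rot":[0,0,0],"fingers":1},{"linear":[1,0,0],"delta_rot":[0,0,0],"fingers":1},{"linear":[0.6,0,0],"delta_rot":[0,0,0],"fingers":1}]'
python3 -m crank '[{"linear":[0,0,0],"delta_rot":[0,0,0],"fingers":1},{"linear":[0,0,0],"delta_rot":[0,0,0],"fingers":0},{"linear":[0,0,0],"delta_rot":[0,0,0],"fingers":0},{"linear":[0,0,0],"delta_rot":[0,0,0],"fingers":0},{"linear":[0,0,0],"delta_rot":[0,0,0],"fingers":0}]'
python3 -m crank '[{"linear":[0,0,0],"delta_rot":[0,0,0],"fingers":0},{"linear":[0,0,0],"delta_rot":[0,0,0],"fingers":0},{"linear":[0,0,0],"delta_rot":[0,0,0],"fingers":0},{"linear":[0,0,0],"delta_rot":[0,0,0],"fingers":0},{"linear":[0,0,0],"delta_rot":[0,0,0],"fingers":0}]'
```

```text
time: 2.65
tool_pos: [512.7, -7.7, 110.3]
tcp_rot: [2.081, 1.571, 1.689]
contact_force: [-0.6, -0.4, 0.8]
grip_width: 91.8
time: 3.15
tool_pos: [512.7, -7.8, 111.1]
tcp_rot: [0.341, 1.57, -0.052]
contact_force: [-0.2, 0.1, 0.5]
grip_width: 64.4
time: 3.65
tool_pos: [512.8, -7.4, 110.8]
tcp_rot: [1.208, 1.57, 0.815]
contact_force: [0.3, 2.2, -0.1]
grip_width: 31.6
```

```bash

python3 -m crank '[{"linear":[-0.2,0,0],"delta_rot":[0,0,0],"fingers":0},{"linear":[-0.2,0,0],"delta_rot":[0,0,0],"fingers":0},{"linear":[-0.2,0,0],"delta_rot":[0,0,0],"fingers":0},{"linear":[-0.3,0,0],"delta_rot":[0,0,0],"fingers":0},{"linear":[-0.4,0,0],"delta_rot":[0,0,0],"fingers":0}]'
python3 -m crank '[{"linear":[-0.7,0,0],"delta_rot":[0,0,0],"fingers":0},{"linear":[-1,0,0],"delta_rot":[0,0,0],"fingers":0},{"linear":[-1,0,0],"delta_rot":[0,0,0],"fingers":0},{"linear":[-1,0,0],"delta_rot":[0,0,0],"fingers":0},{"linear":[-1,0,0],"delta_rot":[0,0,0],"fingers":0}]'
python3 -m crank '[{"linear":[-2,0,0],"delta_rot":[0,0,0],"fingers":0},{"linear":[-2,0,0],"delta_rot":[0,0,0],"fingers":0},{"linear":[-2,0,0],"delta_rot":[0,0,0],"fingers":0},{"linear":[-1,0,0],"delta_rot":[0,0,0],"fingers":0},{"linear":[0,0,0],"delta_rot":[0,0,0],"fingers":0}]'
python3 - <<'E'
from h import *
s,p,M=tool();print(p,M.round(3),s["moment"])
c=capture("side");cv2.imwrite("pics/s2.png",cv2.resize(c["image"][80:280,220:420],None,fx=3,fy=3,interpolation=2))
E
```

```text
time: 4.15
tool_pos: [512.7, -7.9, 124.4]
tcp_rot: [-0.319, 1.57, -0.711]
contact_force: [0.8, 1.6, -1.1]
grip_width: 31.4
time: 4.65
tool_pos: [512.7, -7.9, 172.0]
tcp_rot: [0.147, 1.57, -0.245]
contact_force: [0.1, 1.0, -2.0]
grip_width: 31.2
time: 5.15
tool_pos: [513.2, -7.9, 242.3]
tcp_rot: [0.236, 1.568, -0.157]
contact_force: [0.8, -0.1, -1.4]
grip_width: 31.5
[513.17887837  -7.87477978 242.28236418] [[ 0.003  0.383  0.924]
 [-0.001  0.924 -0.383]
 [-1.     0.001  0.003]] [ 0.0308949  -0.0046569  -0.03640912]
```

View pics/s2.png

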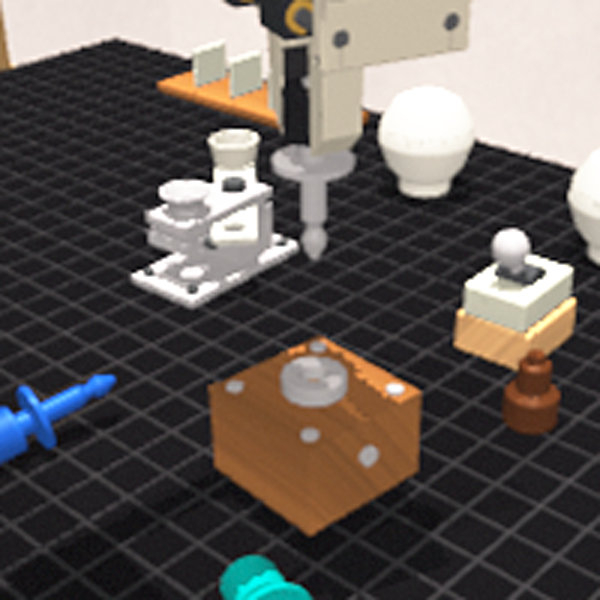

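```bash

python3 -m crank '[{"linear":[0,-2.33,2.34],"delta_rot":[0,0,0],"fingers":0},{"linear":[0,-2.33,2.34],"delta_rot":[0,0,0],"fingers":0},{"linear":[0,-2.33,2.34],"delta_rot":[0,0,0],"fingers":0},{"linear":[0,-2.33,2.34],"delta_rot":[0,0,0],"fingers":0},{"linear":[0,-2.33,2.34],"delta_rot":[0,0,0],"fingers":0}]'
python3 -m crank '[{"linear":[0,-2.33,2.34],"delta_rot":[0,0,0],"fingers":0},{"linear":[0,-2.33,2.34],"delta_rot":[0,0,0],"fingers":0},{"linear":[0,-1.5,1.5],"delta_rot":[0,0,0],"fingers":0},{"linear":[0,-0.83,0.84],"delta_rot":[0,0,0],"fingers":0},{"linear":[0,0,0],"delta_rot":[0,0,0],"fingers":0}]'
python3 -m crank '[{"linear":[1,0,0],"delta_rot":[0,0,0],"fingers":0},{"linear":[1.5,0,0],"delta_rot":[0,0,0],"fingers":0},{"linear":[1.5,0,0],"delta_rot":[0,0,0],"fingers":0},{"linear":[0.8,0,0],"delta_rot":[0,0,0],"fingers":0},{"linear":[0,0,0],"delta_rot":[0,0,0],"fingers":0}]'
python3 - <<'E'
from h import *
import pickle
s,p,M=tool();print(p,M.round(3))
S,T=capture("side"),capture("top");pickle.dump((S,T),open("m.pkl","wb"))
z=lambda im,u,v:cv2.resize(im[v:v+140,u:u+100],None,fx=4,fy=4,interpolation=2)
cv2.imwrite("pics/m.png",np.hstack([z(S["image"],435,130),z(T["image"],395,60)]))
for q in([512.7,-7.9,148.5],[512.7,-7.9,203.5]):print(proj(S,np.array(q)))
h=p[2]-110.8+102
for q in([p[0],p[1],h-85],[p[0],p[1],h-28]):print(proj(S,np.array(q)))
E
```

```text
time: 5.7
tool_pos: [575.9, -161.2, 239.1]
tcp_rot: [3.081, 1.568, 2.688]
contact_force: [0.2, -0.2, -1.3]
grip_width: 31.1
time: 6.2
tool_pos: [613.9, -252.6, 238.9]
tcp_rot: [3.048, 1.568, 2.653]
contact_force: [-0.5, -0.8, -1.2]
grip_width: 31.6
time: 6.7
tool_pos: [613.4, -250.2, 191.1]
tcp_rot: [2.962, 1.567, 2.57]
contact_force: [-0.1, 0.2, -0.2]
grip_width: 31.5
[ 613.36370897 -250.18944729  191.13101646] [[-0.003  0.382  0.924]
 [ 0.002  0.924 -0.382]
 [-1.     0.001 -0.003]]
[323.6 164.7]
[323.1 133.8]
[485.  218.9]
[493.2 186.6]
```

View pics/m.png

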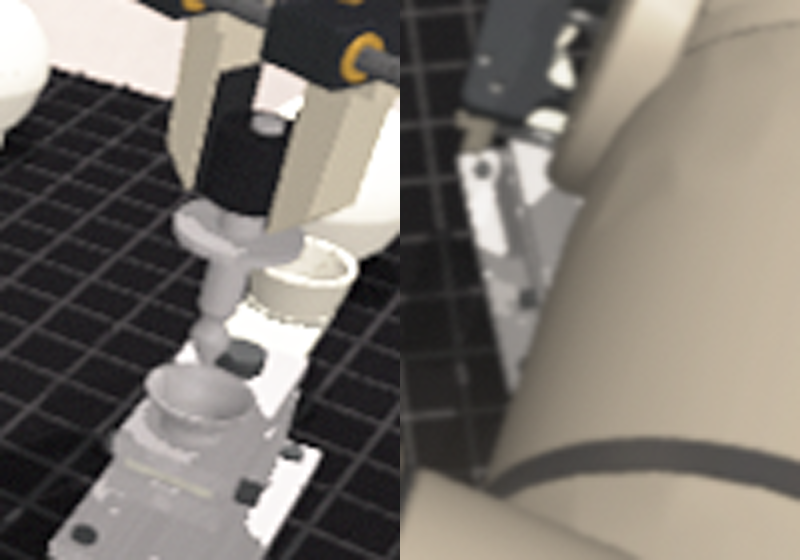

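```bash
python3 - <<'E'
from h import *
import pickle
S,T=pickle.load(open("m.pkl","rb"))
s,p,M=tool();h=p[2]-110.8+102
tip=atz(S,488,220.5,h-85);fl=atz(S,495,188,h-28);m=atz(S,484.9,228.8,80);print(tip,fl,m,h-85)
for a in(tip,fl):print(M.T@((m-a)*[1,1,0]))
E
sleep 0
python3 - <<'E'
from h import *
c=capture("wrist");cv2.imwrite("pics/w2.png",c["image"])
E
```

```text
[ 609.2 -256.2   99.3] [ 607.3 -254.7  156.3] [ 613.8 -253.6   80. ] 99.29948231938613
[1.68902423e-03 4.16052227e+00 3.25730741e+00]
[2.46071825e-03 3.50043644e+00 5.58631710e+00]
```

View pics/w2.png

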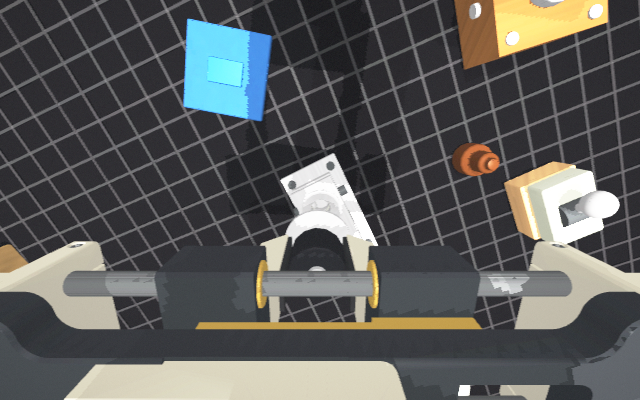

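```bash

python3 -m crank '[{"linear":[0.5,-0.07,0.18],"delta_rot":[0,0,0],"fingers":0},{"linear":[0.8,0,0],"delta_rot":[0,0,0],"fingers":0},{"linear":[0.7,0,0],"delta_rot":[0,0,0],"fingers":0},{"linear":[0.4,0,0],"delta_rot":[0,0,0],"fingers":0},{"linear":[0,0,0],"delta_rot":[0,0,0],"fingers":0}]'
python3 -m crank '[{"linear":[0.3,0,0],"delta_rot":[0,0,0],"fingers":0},{"linear":[0.3,0,0],"delta_rot":[0,0,0],"fingers":0},{"linear":[0.2,0,0],"delta_rot":[0,0,0],"fingers":0},{"linear":[0,0,0],"delta_rot":[0,0,0],"fingers":0},{"linear":[0,0,0],"delta_rot":[0,0,0],"fingers":0}]'
python3 - <<'E'
from h import *
s,p,M=tool();print(p,s["contact_force"],s["moment"],s["grip_width"])
c=capture("side");cv2.imwrite("pics/s3.png",cv2.resize(c["image"][140:280,430:530],None,fx=4,fy=4,interpolation=2))
E
```

```text
time: 7.35
tool_pos: [615.1, -252.8, 167.5]
tcp_rot: [2.981, 1.569, 2.588]
contact_force: [0.1, 0.7, -0.9]
grip_width: 31.3
time: 7.85
tool_pos: [615.5, -253.0, 160.8]
tcp_rot: [0.469, 1.571, 0.076]
contact_force: [0.3, -0.9, -0.6]
grip_width: 31.3
[ 615.53961101 -252.9962543   160.76315489] [ 0.28472169 -0.92049048 -0.60345671] [-0.00340064  0.03188696  0.01899505] 31.33700456897806
```

View pics/s3.png

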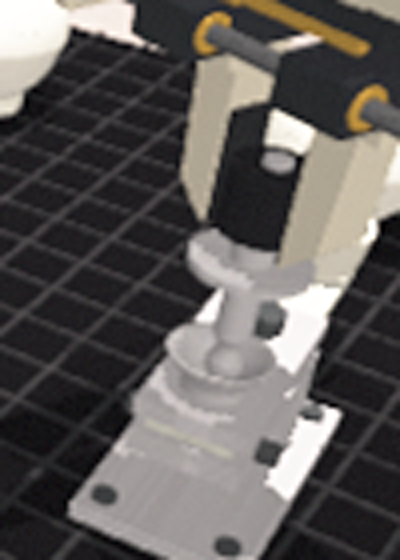

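```bash

python3 -m crank '[{"linear":[0,0.09,-0.2],"delta_rot":[0,0,0],"fingers":0},{"linear":[0,0,0],"delta_rot":[0,0,0],"fingers":0},{"linear":[0.3,0,0],"delta_rot":[0,0,0],"fingers":0},{"linear":[0.3,0,0],"delta_rot":[0,0,0],"fingers":0},{"linear":[0.2,0,0],"delta_rot":[0,0,0],"fingers":0}]'
python3 - <<'E'
from h import *
s,p,M=tool();print(p,s["contact_force"].round(2),s["moment"].round(3))
E
```

```text
time: 8.4
tool_pos: [615.1, -251.3, 153.3]
tcp_rot: [0.284, 1.568, -0.109]
contact_force: [3.8, 1.4, 4.6]
grip_width: 31.5
[ 615.06666655 -251.2697285   153.32816273] [3.85 1.45 4.61] [ 0.347 -0.886 -0.004]
```

```bash

python3 -m crank '[{"linear":[0,0.1,0.12],"delta_rot":[0,0,0],"fingers":0},{"linear":[0,0.1,0.12],"delta_rot":[0,0,0],"fingers":0},{"linear":[0,0,0],"delta_rot":[0,0,0],"fingers":0},{"linear":[0,0,0],"delta_rot":[0,0,0],"fingers":0},{"linear":[0,0,0],"delta_rot":[0,0,0],"fingers":0}]'
python3 - <<'E'
from h import *
s,p,M=tool();print(p,s["contact_force"].round(2),s["moment"].round(3))
E
```

```text
time: 8.9
tool_pos: [616.7, -250.4, 152.3]
tcp_rot: [3.048, 1.57, 2.655]
contact_force: [1.1, 0.6, -1.3]
grip_width: 31.1
[ 616.71113197 -250.35047908  152.29577152] [ 1.07  0.59 -1.27] [ 0.008 -0.086 -0.02 ]
```

Contact freed. Continue down gently.

```bash

python3 -m crank '[{"linear":[0.3,0.02,0.03],"delta_rot":[0,0,0],"fingers":0},{"linear":[0.3,0,0],"delta_rot":[0,0,0],"fingers":0},{"linear":[0.2,0,0],"delta_rot":[0,0,0],"fingers":0},{"linear":[0,0,0],"delta_rot":[0,0,0],"fingers":0},{"linear":[0,0,0],"delta_rot":[0,0,0],"fingers":0}]'
python3 - <<'E'
from h import *
s,p,M=tool();print(p,s["contact_force"].round(2),s["moment"].round(3))
E
```

```text
time: 9.4
tool_pos: [617.3, -250.3, 144.6]
tcp_rot: [2.938, 1.57, 2.546]
contact_force: [-0.7, 0.3, -0.2]
grip_width: 31.4
[ 617.28813373 -250.32909753  144.56936899] [-0.7   0.33 -0.19] [-0.052 -0.019 -0.01 ]
```

```bash

python3 -m crank '[{"linear":[0.3,0,0],"delta_rot":[0,0,0],"fingers":0},{"linear":[0.3,0,0],"delta_rot":[0,0,0],"fingers":0},{"linear":[0.2,0,0],"delta_rot":[0,0,0],"fingers":0},{"linear":[0.2,0,0],"delta_rot":[0,0,0],"fingers":0},{"linear":[0,0,0],"delta_rot":[0,0,0],"fingers":0}]'
python3 - <<'E'
from h import *
s,p,M=tool();print(p,s["contact_force"].round(2),s["moment"].round(3))
E
```

```text
time: 9.9
tool_pos: [617.2, -250.3, 134.3]
tcp_rot: [2.908, 1.57, 2.516]
contact_force: [-0.5, 0.1, 0.5]
grip_width: 31.2
[ 617.21127273 -250.25734868  134.26881241] [-0.48  0.13  0.49] [-0.01   0.046  0.022]
```

```bash

python3 -m crank '[{"linear":[0.2,0,0],"delta_rot":[0,0,0],"fingers":0},{"linear":[0.2,0,0],"delta_rot":[0,0,0],"fingers":0},{"linear":[0.2,0,0],"delta_rot":[0,0,0],"fingers":0},{"linear":[0.2,0,0],"delta_rot":[0,0,0],"fingers":0},{"linear":[0,0,0],"delta_rot":[0,0,0],"fingers":0}]'
python3 - <<'E'
from h import *
s,p,M=tool();print(p,s["contact_force"].round(2),s["moment"].round(3))
E
```

```text
time: 10.4
tool_pos: [617.3, -250.3, 126.8]
tcp_rot: [0.575, 1.571, 0.182]
contact_force: [-0.5, 0.4, -2.0]
grip_width: 31.5
[ 617.31563642 -250.3140348   126.82228461] [-0.49  0.41 -1.96] [ 0.014 -0.029  0.018]
```

```bash

python3 -m crank '[{"linear":[0.15,0,0],"delta_rot":[0,0,0],"fingers":0},{"linear":[0.15,0,0],"delta_rot":[0,0,0],"fingers":0},{"linear":[0.15,0,0],"delta_rot":[0,0,0],"fingers":0},{"linear":[0.15,0,0],"delta_rot":[0,0,0],"fingers":0},{"linear":[0,0,0],"delta_rot":[0,0,0],"fingers":0}]'
python3 -m crank '[{"linear":[0.15,0,0],"delta_rot":[0,0,0],"fingers":0},{"linear":[0.15,0,0],"delta_rot":[0,0,0],"fingers":0},{"linear":[0,0,0],"delta_rot":[0,0,0],"fingers":0},{"linear":[0,0,0],"delta_rot":[0,0,0],"fingers":0},{"linear":[0,0,0],"delta_rot":[0,0,0],"fingers":0}]'
python3 - <<'E'
from h import *
s,p,M=tool();print(p,s["contact_force"].round(2),s["moment"].round(3))
E
```

```text
time: 10.9
tool_pos: [617.2, -250.2, 119.9]
tcp_rot: [2.86, 1.57, 2.467]
contact_force: [0.3, -0.6, -1.1]
grip_width: 31.5
time: 11.4
tool_pos: [617.5, -250.3, 118.7]
tcp_rot: [0.052, 1.57, -0.341]
contact_force: [-2.1, 1.3, 4.9]
grip_width: 31.5
[ 617.49793066 -250.28765148  118.68835069] [-2.1   1.32  4.88] [ 0.094  0.397 -0.022]
```

```bash

python3 -m crank '[{"linear":[0.1,0,0],"delta_rot":[0,0,0],"fingers":0},{"linear":[0,0,0],"delta_rot":[0,0,0],"fingers":0},{"linear":[0.1,0,0],"delta_rot":[0,0,0],"fingers":0},{"linear":[0,0,0],"delta_rot":[0,0,0],"fingers":0},{"linear":[0,0,0],"delta_rot":[0,0,0],"fingers":0}]'
python3 - <<'E'
from h import *
s,p,M=tool();print(p,s["contact_force"].round(2),s["moment"].round(3))
c=capture("side");cv2.imwrite("pics/s4.png",cv2.resize(c["image"][150:290,430:530],None,fx=4,fy=4,interpolation=2))
E
```

```text
time: 11.9
tool_pos: [617.6, -250.3, 118.6]
tcp_rot: [-0.113, 1.569, -0.506]
contact_force: [-5.4, 3.7, 15.8]
grip_width: 31.3
[ 617.61004199 -250.30421737  118.6142054 ] [-5.38  3.66 15.82] [ 0.37   1.058 -0.105]
```

View pics/s4.png

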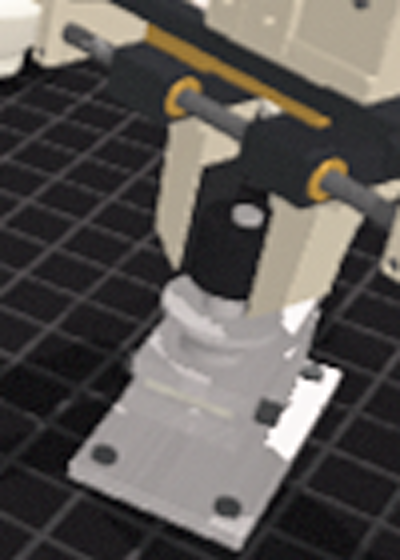

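```bash

python3 -m crank '[{"linear":[0.1,0.05,-0.1],"delta_rot":[0,0,0],"fingers":0},{"linear":[0.1,0,0],"delta_rot":[0,0,0],"fingers":0},{"linear":[0,0,0],"delta_rot":[0,0,0],"fingers":0},{"linear":[0,0,0],"delta_rot":[0,0,0],"fingers":0},{"linear":[0,0,0],"delta_rot":[0,0,0],"fingers":0}]'
python3 - <<'E'
from h import *
s,p,M=tool();print(p,s["contact_force"].round(2),s["moment"].round(3))
E
```

```text
time: 12.45
tool_pos: [617.6, -250.1, 118.4]
tcp_rot: [-0.18, 1.565, -0.572]
contact_force: [-5.9, 2.8, 22.3]
grip_width: 31.7
[ 617.62683734 -250.10249351  118.42154679] [-5.9   2.8  22.29] [0.229 1.251 0.039]
```

```bash

python3 -m crank '[{"linear":[-0.2,0,0],"delta_rot":[0,0,0],"fingers":0},{"linear":[-0.15,0,0],"delta_rot":[0,0,0],"fingers":0},{"linear":[0,0,0],"delta_rot":[0,0,0],"fingers":1},{"linear":[0,0,0],"delta_rot":[0,0,0],"fingers":1},{"linear":[0,0,0],"delta_rot":[0,0,0],"fingers":1}]'
python3 -m crank '[{"linear":[0,0,0],"delta_rot":[0,0,0],"fingers":1},{"linear":[0,0,0],"delta_rot":[0,0,0],"fingers":1},{"linear":[0,0,0],"delta_rot":[0,0,0],"fingers":1},{"linear":[0,0,0],"delta_rot":[0,0,0],"fingers":1},{"linear":[0,0,0],"delta_rot":[0,0,0],"fingers":1}]'
python3 -m crank '[{"linear":[-1,0,0],"delta_rot":[0,0,0],"fingers":1},{"linear":[-2,0,0],"delta_rot":[0,0,0],"fingers":1},{"linear":[-3,0,0],"delta_rot":[0,0,0],"fingers":1},{"linear":[-3,0,0],"delta_rot":[0,0,0],"fingers":1},{"linear":[-2,0,0],"delta_rot":[0,0,0],"fingers":1}]'
python3 -m crank '[{"linear":[0,3,-3],"delta_rot":[0,0,0],"fingers":1},{"linear":[0,3,-3],"delta_rot":[0,0,0],"fingers":1},{"linear":[0,3,-3],"delta_rot":[0,0,0],"fingers":1},{"linear":[0,3,-3],"delta_rot":[0,0,0],"fingers":1},{"linear":[0,0,0],"delta_rot":[0,0,0],"fingers":1}]'
python3 - <<'E'
from h import *
S,T=capture("side"),capture("top")
z=lambda im,u,v:cv2.resize(im[v:v+140,u:u+100],None,fx=4,fy=4,interpolation=2)
cv2.imwrite("pics/f.png",np.hstack([z(S["image"],435,150),z(T["image"],395,60)]));cv2.imwrite("pics/f2.png",S["image"])
m=np.array([615.5,-251.5,80])
for d in(44,30,2):print(d,proj(S,m+[0,0,d]))
E
```

```text
time: 12.95
tool_pos: [616.4, -249.2, 116.4]
tcp_rot: [2.862, 1.569, 2.469]
contact_force: [-0.6, 0.3, -0.1]
grip_width: 50.7
time: 13.45
tool_pos: [616.6, -249.5, 117.2]
tcp_rot: [1.093, 1.571, 0.7]
contact_force: [0.5, -0.0, 0.3]
grip_width: 89.9
time: 13.95
tool_pos: [617.2, -249.8, 230.7]
tcp_rot: [-0.077, 1.567, -0.47]
contact_force: [0.7, 0.8, 0.1]
grip_width: 91.8
time: 14.45
tool_pos: [550.0, -88.5, 228.6]
tcp_rot: [2.081, 1.569, 1.693]
contact_force: [0.1, -0.7, -0.1]
grip_width: 91.8
44 [490.2 203.9]
30 [488.2 211.7]
2 [484.3 226.7]
```

View pics/f.png

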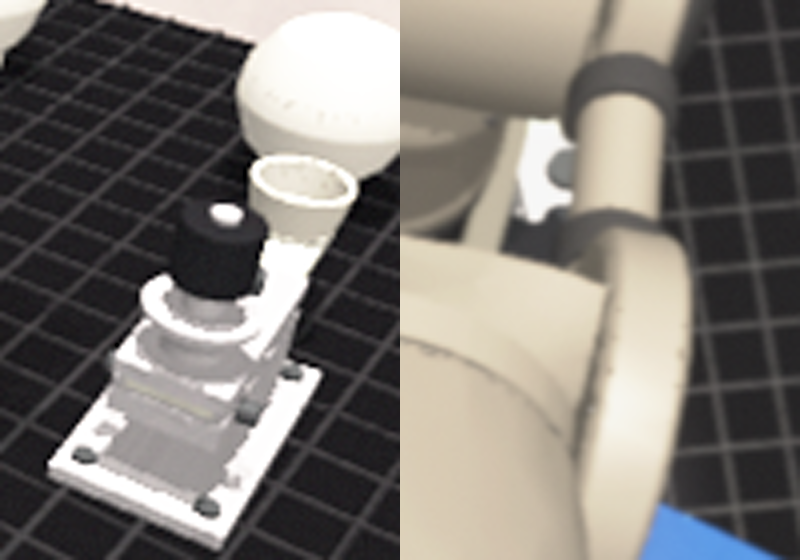

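View pics/f2.png

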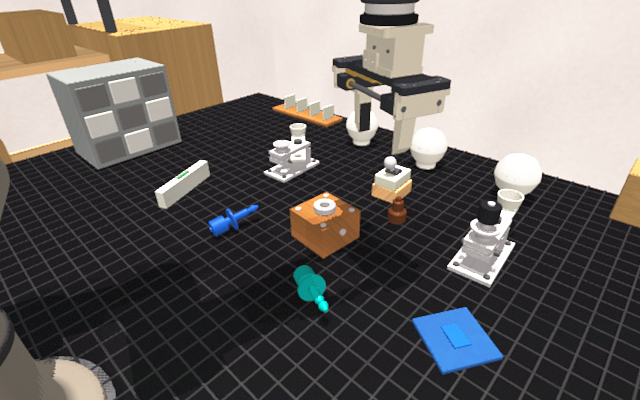

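```bash
python3 - <<'E'
from plant import workorder
print(workorder.close_job())
E
```

```text
the job is handed in; nothing more can be done
None
```

The locking pin is out of its parking block and home in the straight-arm bracket. I let go of it and handed the job in at about 14.5 s on the robot's clock. The swung bracket got no pin.

**Seating:** The pin came to a hard stop at 22 N, at the height expected for home (TCP 118.4–118.7 mm against 118.8). I saw no separate 5–15 N detent peak on the way down, because I only read the force at the end of each move. After release, the last side picture shows the flange and knob within about 2 px of the predicted home position. The top camera's view of the bracket was blocked by the arm, so that check rests on the side camera alone.

**Disagreement on the way in:** The camera-based position was about 2–3 mm off. The nose touched the funnel with about 5 N, and I corrected from the direction of that force.

**Look-alikes:** The blue and turquoise look-alikes, which stood upright at the start, had toppled by the time I lifted the pin. They lie close to where they stood, on the work surface. I felt no contact with them: the measured force stayed at or below 1.3 N on the way to the pin, and the fingertips passed well above them. I can't say for certain why they fell.

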